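Slide the battery pack home between the holders

TASK

Push the flat battery pack along the trolley top, through the narrow gap between the round handpiece holder and the square power box, until its contact end rests flush and centred against the charger behind them. Only push it with the fingers: do not lift or tip it or take it between the fingers. Leave the gel bottle, the jar and the handpiece where they are.

Things in the scene. Friction and masses are not known exactly. Their poses are not given: they have to be found in the camera images.
- pack: Flat white battery pack, loose box 90 (x) x 60 (y) x 30 (z) mm, about 0.3 kg, flat on the surface; black ribbed patch on top, three brass contacts on its front (+x) end. Origin: centre of its underside, z up. Starts on the -x side of the gap, up to 50 mm off to a side and turned up to 0.35 rad, contact end towards the gap. Friction stops it as soon as the push stops.
- station: Fixed group on the bare level surface: round holder, square power box, and the charger behind them; placed and turned as one. Origin on the surface (z = 0) in the middle of the gap; x is the direction of the push, y to its left, z up. Clear gap 67 mm wide (y = -33.5 to 33.5), at its narrowest at x = 0 on the holder's side, from x = -30 to 30 along the box.
- gap (a point): Point on the surface in the middle of the gap, same as the station's origin and axes.
- holder (a point): Round black handpiece holder, fixed, radius 30, 46 mm high: centre of its underside, at y = +63.5 mm from the gap point in the station's axes.
- powerbox (a point): Square white power box, fixed, 60 x 60, 46 mm high, upright edges rounded at 12 mm radius: centre of its underside, at y = -63.5 mm from the gap point in the station's axes.
- dock (a point): Charger, fixed white block 60 (x) by 90 (y) by 42 mm high: this point is on the surface at the middle of its flat face towards the gap, 135 mm beyond the gap point along x; axes as the station's. With the pack home, the pack's origin is 45 mm before this point.
- gel: Loose white bottle with a red cap, radius 28, 150 mm high, origin at the centre of its underside; stands beside and beyond the charger. Bystander.
- jar: Loose amber jar with a white lid, radius 30, 60 mm high, origin at the centre of its underside; stands behind the charger. Bystander.
- handpiece: Loose black and white handpiece lying down, 171 mm long (x = -60 to +111), 44 mm wide, 40 mm high, origin under its handle; on the outer side of the power box. Bystander.

How it is judged (in metres and radians):
On the way, in this order (a step that is already met when the one before it is completed fails the run):
1. the pack lies in the gap between the holder and the power box (x of pack in the frame of gap between -0.02 and 0.02 m and y of pack in the frame of gap between -0.01 and 0.01 m and z of pack in the frame of gap below 0.006 m), for 0.05 s.
2. the pack is against the charger (x of pack in the frame of dock between -0.051 and -0.039 m and y of pack in the frame of dock between -0.012 and 0.012 m and z of pack in the frame of gap below 0.006 m), for 0.2 s.
At the end, for the whole second after the job is handed in: The pack lies flat and still, its contact end within 5 mm of the charger's face, within 12 mm of the face's middle sideways and within 0.08 rad of square, having gone through the gap; the gel bottle, jar and handpiece are within 20 mm of their first places and the two upright ones still stand (x of pack in the frame of dock between -0.05 and -0.04 m and y of pack in the frame of dock between -0.012 and 0.012 m and angle between the x axis of pack and the x axis of dock, either way round below 0.08 rad and z of pack in the frame of dock below 0.004 m and angle between pack's own z axis and vertical below 0.05 rad and linear speed of pack below 0.01 m/s and angular speed of pack below 0.1 rad/s and not (distance of any of gel, jar, handpiece from where it was at the start of the episode above 0.02 m or angle between any of gel, jar's own z axis and vertical above 0.3 rad)); the robot touches nothing.
It fails at once if the pack is lifted off the surface (by more than 10 mm) or tipped (by more than 0.2 rad) (z of pack in the frame of gap above 0.01 m or angle between pack's own z axis and vertical above 0.2 rad).
It fails at once if the pack is taken between the fingers (the grasp point inside the pack's outline, less than 42 mm above its underside) (x of the grasp point in the frame of pack between -0.043 and 0.043 m and y of the grasp point in the frame of pack between -0.028 and 0.028 m and z of the grasp point in the frame of pack below 0.042 m).
It fails at once if the gel bottle, jar or handpiece is moved by more than 20 mm, or the bottle or jar tipped (distance of any of gel, jar, handpiece from where it was at the start of the episode above 0.02 m or angle between any of gel, jar's own z axis and vertical above 0.3 rad).
It also fails if it takes over 72 s, if anything falls off the work surface, if the arm or the gripper's body presses on something with over 40 N, if the wrist force passes 120 N, or if a joint passes its speed limit or range.

ROBOT

A 6-joint arm with a two-finger parallel gripper is mounted at the origin on the work surface. World frame = base frame: x ahead of the robot, y to its left, z up, the work surface at z = 0. Lengths are in mm, angles in rad, forces in N, time in s.
With the tool pointing down it reaches from about 275 to 750 mm from the base axis. Payload 10.2 kg.
Tool frame: the origin (TCP) lies at the very end of the fingers, on their centre line; the grasp point (between the pads) lies 19 mm behind it; y points along the fingers, x is the direction in which the jaws open and shut, and the axes are right-handed (so a half turn about y gives the same grasp; the last joint's range is limited). The gripper opens to 85 mm and grips with 20 to 120 N. Pads are 22 mm wide; open, the fingers measure 114 mm over their backs; the gripper's body (76 mm by 85 mm) begins 54 mm behind the grasp point. The pads swing forward as they close: fully open they stand 13 mm farther back than shut.
Start: joints at [1.062, 0.313, 1.498, -0, 1.331, -0.223], TCP at [148.023, 503.706, 209.294] pointing down, gripper open.
Joint ranges: [-2.94, 2.94], [-0.97, 2.17], [0.19, 2.56], [-1.23, 4.37], [0.02, 3.11], [-2.88, 2.88]. Speed limits (rad/s): [2.39, 2.39, 3.01, 3.14, 3.14, 3.14].

INTERFACE

Orientations are given as a unit quaternion [w, x, y, z].
In Python, from rig import telemetry, imaging, ctrl gives the robot as it stands.
- The arm moves only by the shell command python3 -m handwheel 'ROWS' [FORCE]. ROWS is JSON, a list of rows, each an object with "delta_pos": the shift along the tool's x, y, z in cm, a list of three; "twist": the turn, a rotation vector about the tool's x, y, z in rad, a list of three; "jaw": the opening, from 0 (shut) to 1 (fully open). A call has exactly 10 rows; each row is the pose to reach, as a shift and turn from the pose commanded when the call began, along the tool's axes at that moment; what a row does not reach only later rows make up. A row lasts 1/12 s, in which the tool goes at most 41.7 mm and 7.16 degrees, less where a joint would pass 70% of its speed; a pose out of reach is approached as far as the arm can. A call with a gripper value outside its range is refused whole. The fingers move at their own pace and stop on an object; FORCE is the grip in N (left out, the last holds). Time passes only in rows, so rows that repeat a pose let the fingers close, or fill a call up. It gives the time, the measured TCP pose, the force and the opening at its end, in the units of the state.
- telemetry.sense(): the state, without advancing time (a new reading comes with each control period).
- imaging.capture(name): name is "scene" or "top" or "wrist"; returns a dict with "frame" (384x512x3 uint8, red, green, blue), "z_map" (384x512 float32, mm along the optical axis (not along the pixel's ray), 0 where there is no reading), "fx", "fy", "cx", "cy" (pixels), "rvec" (rotation vector, rad) and "tvec" (3), from world to camera coordinates, as OpenCV has them. Camera axes: x right, y down, z forward; pixel columns grow to the right and rows downward; lengths in mm; the calibration is good to about 2 mm. A picture is of the moment at which its call begins.
- ctrl.finish_job(): hands the job in, once; it reports no verdict.
The state is a dict: "time_s": time; "joints": joint angles; "dq": joint speeds; "tau": joint torques, N m; "eef_pos": TCP position; "ee_rot": TCP orientation; "force": force on the tool from outside, world axes, zero at the start; "wrist_torque": the same for the moment, N m; "grip_width": opening from 0.0 (shut) to 1.0 (fully open).
Only numpy, scipy, OpenCV 4.12 (cv2) and the standard library are available. Lean on these libraries where they do the work, as an engineer would, in place of code of your own. Each camera call takes 0.05 s, during which the arm holds its last target.

## Working session

There is one attempt and no reset: what is moved stays moved. The work goes in short steps, Python scripts to look and compute and a shell command to move; the robot and the scene stay as the last step left them, time stands still between calls to the robot, and variables do not carry over. Pictures are saved under pics/ and viewed, and the job is handed in when it is done.

```bash
mkdir -p pics; ls
python3 - <<'E'
from rig import telemetry, imaging, ctrl
import cv2
print(telemetry.sense())
for n in ("scene","top","wrist"):
    c=imaging.capture(n); cv2.imwrite(f"pics/{n}0.png",c["frame"][:,:,::-1])
    print(n,c["fx"],c["fy"],c["cx"],c["cy"],c["rvec"],c["tvec"])
E
```

```text
pics
{'time_s': 0.0, 'joints': array([ 1.06160515e+00,  3.13453299e-01,  1.49844104e+00,  2.81542299e-05,
        1.33100830e+00, -2.23398675e-01]), 'dq': array([ 2.25745994e-04,  7.59121743e-04, -1.23169793e-03,  5.72657442e-04,
        4.61582654e-04,  9.39203653e-05]), 'tau': array([ 1.57517734e-03, -4.12275553e+01, -2.59737003e+01, -6.02413479e-05,
        4.24581769e-03,  4.11291762e-05]), 'eef_pos': array([147.86703565, 503.44733052, 208.73192101]), 'ee_rot': array([-0.56593072,  0.56629001,  0.42326964, -0.42412364]), 'force': array([-1.53698612,  0.49028366,  0.24053897]), 'wrist_torque': array([0.0079415 , 0.00911126, 0.03989366]), 'grip_width': 1.0021006062145306}
scene 362.86878312274825 362.86878312274825 257.8341581062749 195.6110762333892 [ 2.02187125  1.63506057 -0.56142189] [-202.63042933 -433.40863746 1216.17709152]
top 358.06608176629925 358.06608176629925 261.92986242971267 190.22038841570594 [ 2.14184508 -2.11657386  0.11826284] [ 83.24039269 608.06439397 611.21964051]
wrist 343.89105301984887 343.89105301984887 258.76544330119805 192.55579702426243 [-2.30757585 -1.72662708 -0.26774151] [-525.64952799  -39.05346807  380.09300149]
```

View pics/top0.png

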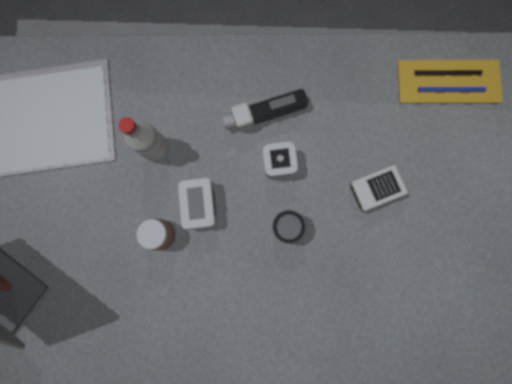

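View pics/scene0.png

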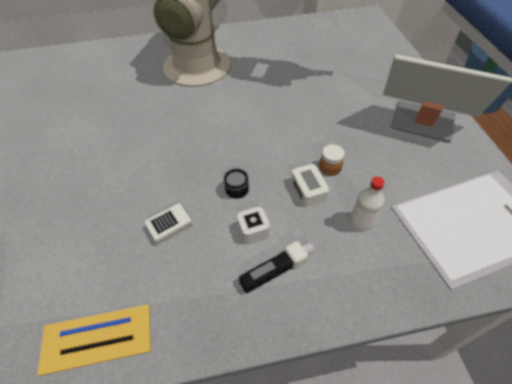

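View pics/wrist0.png

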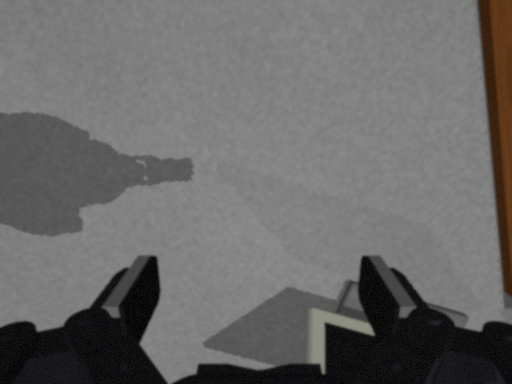

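```bash
cat > h.py <<'E'
import numpy as np, cv2
from rig import telemetry, imaging, ctrl
def cam(n):
    c=imaging.capture(n); c["R"]=cv2.Rodrigues(np.array(c["rvec"],float))[0]; c["t"]=np.array(c["tvec"],float).ravel(); return c
def cloud(c):
    z=c["z_map"]; v,u=np.mgrid[:z.shape[0],:z.shape[1]]
    P=np.stack([(u-c["cx"])/c["fx"]*z,(v-c["cy"])/c["fy"]*z,z],-1)
    W=(P-c["t"])@c["R"]; W[z==0]=np.nan; return W
def px2w(c,u,v,h):
    d=c["R"].T@np.array([(u-c["cx"])/c["fx"],(v-c["cy"])/c["fy"],1]); o=-c["R"].T@c["t"]
    return o+d*(h-o[2])/d[2]
def proj(c,P):
    Q=np.asarray(P,float)@c["R"].T+c["t"]; return np.c_[c["fx"]*Q[:,0]/Q[:,2]+c["cx"],c["fy"]*Q[:,1]/Q[:,2]+c["cy"]]
def rect(c,h,x0,x1,y0,y1,s):  # world orthophoto at plane z=h; cols=world x, rows = world -y ; s px/mm
    xs=np.arange(x0,x1,1/s); ys=np.arange(y1,y0,-1/s); X,Y=np.meshgrid(xs,ys)
    p=proj(c,np.c_[X.ravel(),Y.ravel(),np.full(X.size,h)]).astype(np.float32).reshape(*X.shape,2)
    return cv2.remap(c["frame"],p[...,0],p[...,1],cv2.INTER_CUBIC)
E
python3 - <<'E'
from h import *
c=cam("top"); W=cloud(c)
print("cam",-c["R"].T@c["t"])
for n,(u,v,h) in dict(pack=(379,188,30),box=(280,158,46),holder=(289,226,46),dock=(196,203,42),gel=(127,126,150),jar=(152,234,60),hp=(280,107,30)).items():
    print(n,px2w(c,u,v,h).round(1),W[v,u].round(1))
cv2.imwrite("pics/topc.png",cv2.resize(c["frame"][70:270,100:420,::-1],None,fx=2.5,fy=2.5,interpolation=cv2.INTER_CUBIC))
E
```

```text
cam [511.57357905  66.87844325 695.75891382]
pack [ 615.6 -126.9   30. ] [ 615.6 -127.    29.8]
box [667.8  57.8  46. ] [667.7  57.8  46.3]
holder [542.2  40.7  46. ] [542.6  40.3  37.8]
dock [582.6 212.2  42. ] [582.5 212.   42.9]
gel [693.9 304.8 150. ] [694.3 305.4 148.7]
jar [524.3 284.9  60. ] [524.3 285.3  58.7]
hp [773.2  58.2  30. ] [772.9  58.2  30.6]
```

View pics/topc.png

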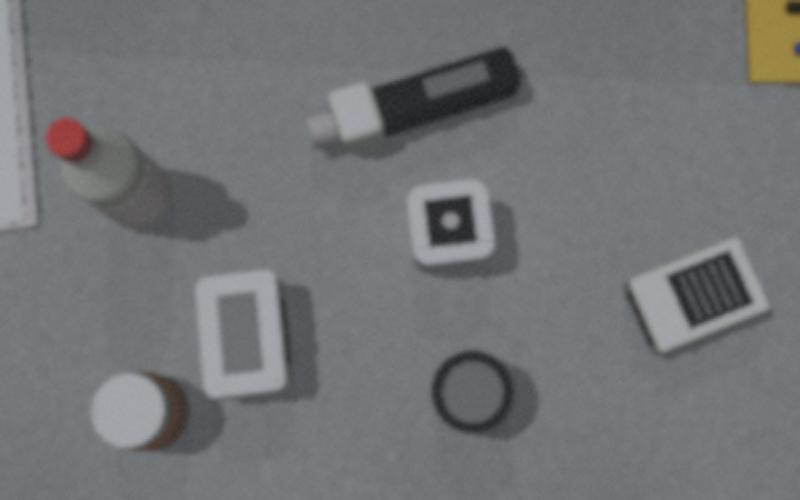

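```bash
cat >> h.py <<'E'
def topfit(W,ctr,r,h,tol=4):
    m=(np.abs(W[...,2]-h)<tol)&(np.hypot(W[...,0]-ctr[0],W[...,1]-ctr[1])<r)
    return W[m][:,:2].astype(np.float32)
E
python3 - <<'E'
from h import *
c=cam("top")
Ws=[cloud(cam("top")) for _ in range(2)]
W=cloud(c)
for n,ctr,r,h in (("pack",(615.6,-127),65,30),("box",(667.8,57.8),50,46),("dock",(582,212),70,42)):
    for w in [W]+Ws[:1]:
        p=topfit(w,ctr,r,h); print(n,len(p),p.mean(0),cv2.minAreaRect(p))
p=topfit(W,(542,40.5),40,46,4); print("holder",len(p),cv2.minEnclosingCircle(p),p.mean(0))
# scene camera too
s=cam("scene"); w=cloud(s)
for n,ctr,r,h in (("pack",(615.6,-127),65,30),("box",(667.8,57.8),50,46),("dock",(582,212),70,42)):
    p=topfit(w,ctr,r,h); print("scene",n,len(p),p.mean(0),cv2.minAreaRect(p))
o=rect(c,38,480,720,-190,260,1.7); cv2.imwrite("pics/rect.png",cv2.rotate(o,cv2.ROTATE_90_COUNTERCLOCKWISE)[:,:,::-1])
E
```

```text
pack 1519 [ 616.5445   -126.436516] ((616.937744140625, -127.08256530761719), (59.735435485839844, 90.10651397705078), 22.429561614990234)
pack 1526 [ 616.41754 -126.415  ] ((616.9503784179688, -127.19706726074219), (59.79719161987305, 90.41490173339844), 22.283226013183594)
box 982 [666.9362    58.872646] ((667.526123046875, 59.13983154296875), (60.598731994628906, 59.88589859008789), 7.235532760620117)
box 977 [666.9374    58.909267] ((667.3748779296875, 59.10631561279297), (60.28367614746094, 59.990291595458984), 6.794135093688965)
dock 1549 [582.0737  213.77806] ((580.9337768554688, 228.54449462890625), (90.00524139404297, 89.67088317871094), 7.0937299728393555)
dock 1533 [582.03125 213.76894] ((582.7113037109375, 214.148193359375), (90.06571960449219, 60.19034957885742), 7.64615535736084)
holder 337 ((541.5857543945312, 42.157249450683594), 29.84774398803711) [541.78345  42.06482]
scene pack 882 [ 621.1165  -129.22665] ((619.1318969726562, -129.22950744628906), (60.91472625732422, 89.73176574707031), 21.52837562561035)
scene box 638 [670.6782   56.66078] ((668.4205932617188, 56.94226837158203), (61.29610824584961, 60.05331039428711), 8.057334899902344)
scene dock 780 [586.044   212.16534] ((581.607421875, 228.35552978515625), (93.27472686767578, 93.71080780029297), 7.72754430770874)
```

View pics/rect.png

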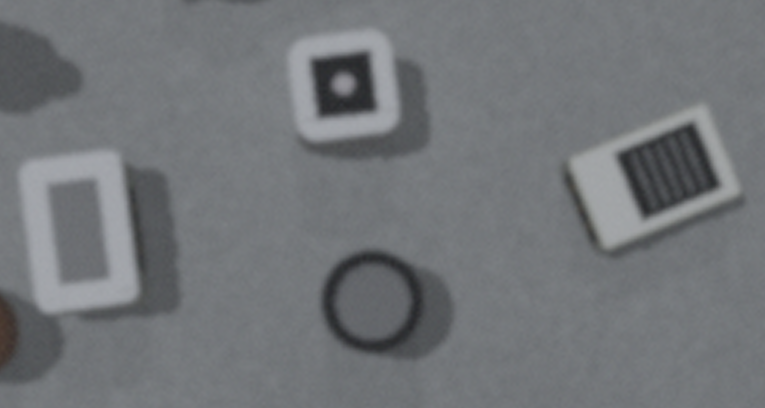

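```bash
cat >> h.py <<'E'
from scipy.spatial.transform import Rotation as Ro
PSI=np.deg2rad(97.65); G=np.array([604.6,50.6])
XS=np.array([np.cos(PSI),np.sin(PSI)]); YS=np.array([-XS[1],XS[0]])
def s2w(x,y): return G+x*XS+y*YS
def w2s(p): d=np.asarray(p)[:2]-G; return np.array([d@XS,d@YS])
def tool():
    s=telemetry.sense(); q=s["ee_rot"]; return s,np.array(s["eef_pos"]),Ro.from_quat([q[1],q[2],q[3],q[0]])
def down(yaw): # tool z horizontal pointing at world yaw, y down
    z=np.array([np.cos(yaw),np.sin(yaw),0]); y=np.array([0,0,-1.]); x=np.cross(y,z); return Ro.from_matrix(np.c_[x,y,z])
def delta(p,yaw,base=None):
    s,p0,R0=tool()
    if base is not None: p0,R0=np.array(base[0],float),down(base[1])
    return (R0.inv().apply(np.asarray(p,float)-p0)/10).round(2),(R0.inv()*down(yaw)).as_rotvec().round(4)
def pack(W=None,ctr=(617,-127)):
    if W is None: W=cloud(cam("top"))
    p=topfit(W,ctr,70,30); 
    for _ in range(2): p=topfit(W,p.mean(0),60,30)
    (c,(a,b),ang)=cv2.minAreaRect(p); ang=np.deg2rad(ang)
    yaw=ang if a>b else ang+np.pi/2
    rel=(yaw-PSI+np.pi/2)%np.pi-np.pi/2
    return np.array(c),rel,(a,b),len(p),w2s(c)
E
python3 - <<'E'
from h import *
s,p,R=tool(); print(p,R.as_matrix().round(3))
z=R.as_matrix()[:,2]; print("tool z yaw",np.arctan2(z[1],z[0]))
print(pack()); 
c=cam("scene");W=cloud(c)
cv2.imwrite("pics/sc.png",cv2.resize(c["frame"][0:200,100:400,::-1],None,fx=2.5,fy=2.5))
E
```

```text
[148.00732159 503.66292844 209.20545093] [[ 0.282 -0.    -0.959]
 [ 0.959 -0.     0.282]
 [-0.    -1.     0.   ]]
tool z yaw 2.8557352909267264
(array([ 616.83410645, -126.80123901]), np.float64(0.2601636343102063), (59.7380256652832, 89.86637115478516), 1523, array([-177.45094379,   11.49067059]))
```

View pics/sc.png

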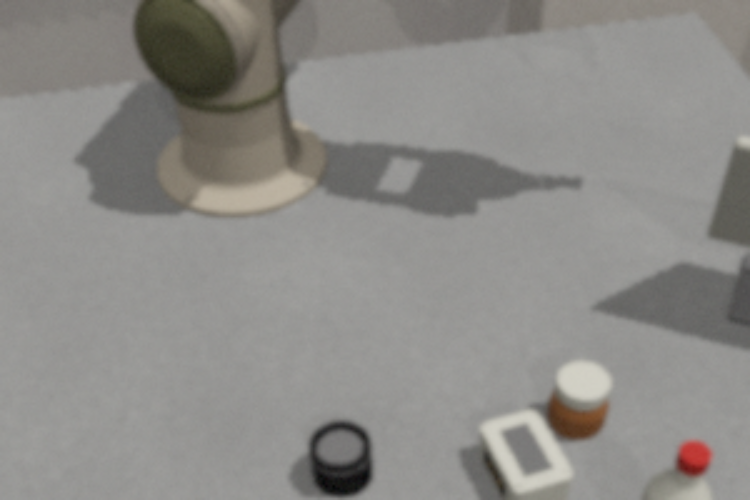

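Run:
```python
from h import *
t=np.array([549.4,-136.6,120])
d,r=delta(t,0.3925); print(d,r)
```

```text
[-50.12   8.93 -56.56] [ 1.0000e-04  2.4633e+00 -0.0000e+00]
```

```bash
python3 -m handwheel '[{"delta_pos":[-2.5,0,-2.8],"twist":[0,0.12,0],"jaw":0.3},{"delta_pos":[-5,0,-5.6],"twist":[0,0.24,0],"jaw":0.3},{"delta_pos":[-7.5,0,-8.4],"twist":[0,0.36,0],"jaw":0.3},{"delta_pos":[-10,0,-11.2],"twist":[0,0.48,0],"jaw":0.3},{"delta_pos":[-12.5,0,-14],"twist":[0,0.6,0],"jaw":0.3},{"delta_pos":[-15,0,-16.8],"twist":[0,0.72,0],"jaw":0.3},{"delta_pos":[-17.5,0,-19.6],"twist":[0,0.84,0],"jaw":0.3},{"delta_pos":[-20,0,-22.4],"twist":[0,0.96,0],"jaw":0.3},{"delta_pos":[-22.5,0,-25.2],"twist":[0,1.08,0],"jaw":0.3},{"delta_pos":[-25,0,-28],"twist":[0,1.2,0],"jaw":0.3}]'
python3 - <<'E'
from h import *
t=np.array([549.4,-136.6,120])
print(tool()[1],delta(t,0.3925))
E
```

```text
time_s: 1.33
eef_pos: [346.8, 183.2, 209.6]
ee_rot: [0.707, -0.707, -0.028, 0.028]
force: [1.6, 0.3, 0.4]
grip_width: 0.302
[346.76089248 183.21203969 209.55283914] (array([ 17.67,   8.96, -33.48]), array([-6.0000e-04,  1.2574e+00,  6.0000e-04]))
```

```bash
python3 -m handwheel '[{"delta_pos":[1.75,0,-3.3],"twist":[0,0.125,0],"jaw":0.3},{"delta_pos":[3.5,0,-6.7],"twist":[0,0.25,0],"jaw":0.3},{"delta_pos":[5.25,0,-10],"twist":[0,0.375,0],"jaw":0.3},{"delta_pos":[7,0,-13.4],"twist":[0,0.5,0],"jaw":0.3},{"delta_pos":[8.8,0,-16.7],"twist":[0,0.625,0],"jaw":0.3},{"delta_pos":[10.6,0,-20],"twist":[0,0.75,0],"jaw":0.3},{"delta_pos":[12.3,0,-23.4],"twist":[0,0.875,0],"jaw":0.3},{"delta_pos":[14,1,-26.7],"twist":[0,1.0,0],"jaw":0.3},{"delta_pos":[15.9,2,-30],"twist":[0,1.12,0],"jaw":0.3},{"delta_pos":[17.67,3,-33.5],"twist":[0,1.24,0],"jaw":0.3}]'
python3 - <<'E'
from h import *
t=np.array([549.4,-136.6,120])
print(tool()[1],delta(t,0.3925))
c=cam("scene"); W=cloud(c)
cv2.imwrite("pics/sc1.png",cv2.resize(c["frame"][50:300,60:360,::-1],None,fx=2.5,fy=2.5))
c=cam("wrist")
cv2.imwrite("pics/wr1.png",c["frame"][:,:,::-1])
E
```

```text
time_s: 2.17
eef_pos: [551.5, -135.5, 178.9]
ee_rot: [0.591, -0.591, 0.388, -0.388]
force: [0.2, 0.9, 0.0]
grip_width: 0.298
[ 551.52614221 -135.51200675  178.90359262] (array([ 0.01,  5.89, -0.24]), array([-0.0004,  0.0173,  0.0002]))
```

View pics/sc1.png

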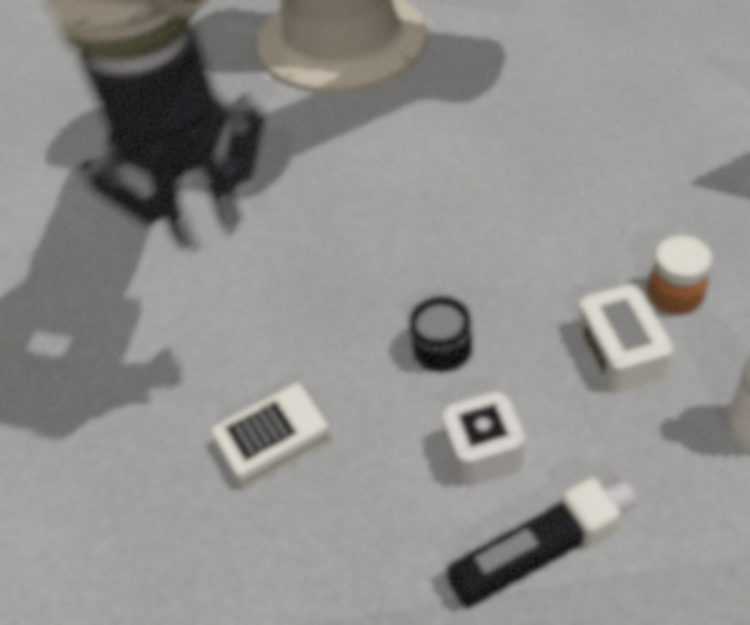

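View pics/wr1.png

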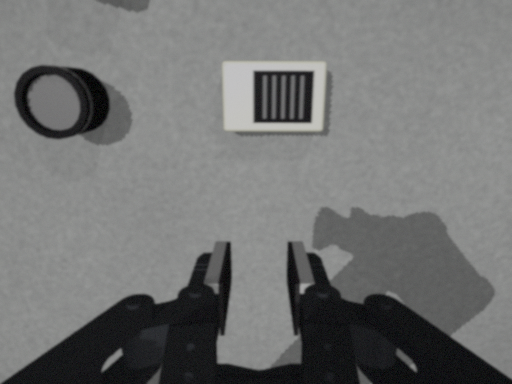

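Run:
```python
from h import *
s,p,R=tool()
for n in ("scene","top"):
    c=cam(n); W=cloud(c); L=R.inv().apply((W.reshape(-1,3)-p)); L=L[np.isfinite(L[:,0])]
    L=L[(np.abs(L[:,0])<120)&(np.abs(L[:,2])<60)&(L[:,1]<40)&(L[:,1]>-140)]
    print(n,"min tip y",L[:,1].max())
    for a in range(-120,30,8):
        q=L[(L[:,1]>=a)&(L[:,1]<a+8)]
        if len(q): print(a,len(q),"x",q[:,0].min().round(),q[:,0].max().round(),"z",q[:,2].min().round(),q[:,2].max().round())
```

```text
scene min tip y -24.72744738704326
-120 261 x -63.0 66.0 z -5.0 20.0
-112 188 x -61.0 63.0 z -1.0 17.0
-104 172 x -56.0 60.0 z -13.0 18.0
-96 143 x -53.0 55.0 z -15.0 18.0
-88 133 x -49.0 52.0 z -14.0 14.0
-80 194 x -47.0 49.0 z -13.0 14.0
-72 81 x -40.0 42.0 z -9.0 13.0
-64 52 x -25.0 28.0 z -13.0 12.0
-56 54 x -25.0 28.0 z -10.0 11.0
-48 56 x -24.0 28.0 z -11.0 13.0
-40 57 x -25.0 28.0 z -12.0 11.0
-32 24 x -23.0 23.0 z -5.0 10.0
top min tip y -27.300013258796913
-120 163 x -69.0 -18.0 z -15.0 18.0
-112 42 x -64.0 -18.0 z -18.0 16.0
-104 28 x -60.0 -18.0 z -17.0 16.0
-96 58 x -56.0 -15.0 z -18.0 16.0
-88 31 x -52.0 -26.0 z -18.0 14.0
-80 82 x -50.0 -23.0 z -13.0 12.0
-72 17 x -30.0 -23.0 z 6.0 12.0
-56 2 x -24.0 -23.0 z 6.0 10.0
-48 8 x -23.0 -19.0 z 6.0 10.0
-40 5 x -23.0 -18.0 z 9.0 10.0
-32 2 x -22.0 -22.0 z 8.0 10.0
```

Run:
```python
from h import *
s,p,R=tool(); print(p,abs(s["dq"]).max())
for n in ("scene","wrist"):
    c=cam(n); W=cloud(c)
    q=proj(c,np.array([p]+[p+R.apply([x,y,z]) for x in (-20,20) for y in (0,-10,-27) for z in (11,-11)]))
    print(n,q.round(1).tolist())
    f=c["frame"].copy()
    for a in q: 
        if 0<a[0]<512 and 0<a[1]<384: f[int(round(a[1])),int(round(a[0]))]=(255,0,0)
    if n=="scene": 
        u,v=q[0].astype(int); f=f[v-50:v+40,u-60:u+60]; f=cv2.resize(f,None,fx=6,fy=6,interpolation=cv2.INTER_NEAREST)
    cv2.imwrite(f"pics/tip_{n}.png",f[:,:,::-1])
```

```text
[ 550.53090481 -134.23707198  178.59802891] 0.04616070846479832
scene [[146.6, 153.5], [158.0, 152.4], [153.2, 146.1], [156.8, 149.0], [152.0, 142.7], [154.7, 142.9], [149.9, 136.6], [139.8, 161.2], [135.2, 154.6], [138.4, 157.7], [133.8, 151.2], [135.9, 151.8], [131.3, 145.2]]
wrist [[262.1, 239.0], [223.6, 219.6], [224.8, 257.6], [221.6, 227.3], [223.0, 267.1], [217.7, 242.6], [219.3, 285.8], [300.7, 219.6], [299.2, 257.7], [303.1, 227.3], [301.4, 267.1], [307.9, 242.6], [305.8, 285.8]]
```

View pics/tip_scene.png

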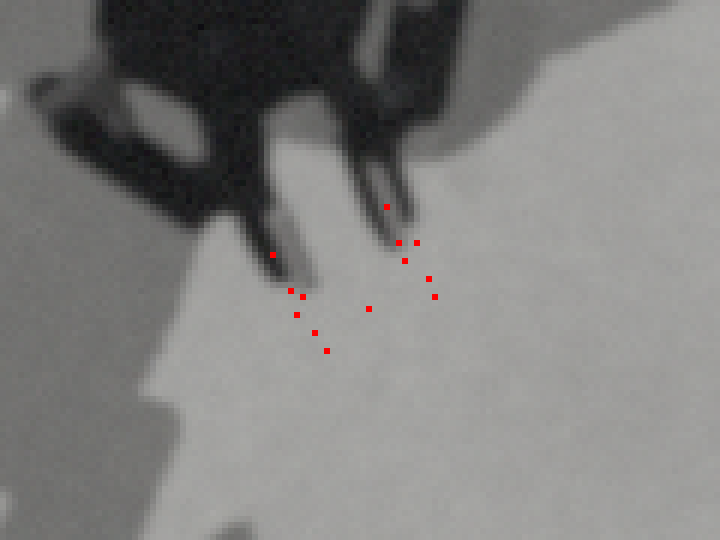

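View pics/tip_wrist.png

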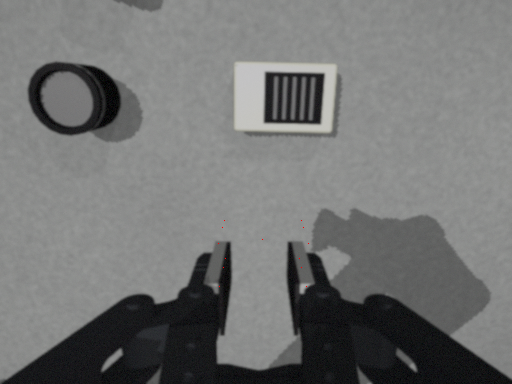

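```bash
python3 -m handwheel '[{"delta_pos":[0,1.6,0],"twist":[0,0.01,0],"jaw":0.3},{"delta_pos":[0,3.2,0],"twist":[0,0.017,0],"jaw":0.3},{"delta_pos":[0,4.8,0],"twist":[0,0.017,0],"jaw":0.3},{"delta_pos":[0,6.4,-0.2],"twist":[0,0.017,0],"jaw":0.3},{"delta_pos":[0,8,-0.2],"twist":[0,0.017,0],"jaw":0.3},{"delta_pos":[0,9.6,-0.2],"twist":[0,0.017,0],"jaw":0.3},{"delta_pos":[0,11.2,-0.2],"twist":[0,0.017,0],"jaw":0.3},{"delta_pos":[0,12.8,-0.2],"twist":[0,0.017,0],"jaw":0.3},{"delta_pos":[0,14.4,-0.2],"twist":[0,0.017,0],"jaw":0.3},{"delta_pos":[0,15.4,-0.2],"twist":[0,0.017,0],"jaw":0.3}]'
cat >> h.py <<'E'
def gripcheck():
    s,p,R=tool(); c=cam("scene"); W=cloud(c); L=R.inv().apply((W.reshape(-1,3)-p)); w=W.reshape(-1,3)
    k=np.isfinite(L[:,0])&(np.abs(L[:,0])<45)&(np.abs(L[:,2])<20)&(w[:,2]>6)&(L[:,1]>-75); L=L[k];w=w[k]
    print("TCP",p.round(1),"lowest finger z",np.sort(w[:,2])[:6].round(1),"tool x",L[:,0].min().round(1),L[:,0].max().round(1))
    u,v=proj(c,[p])[0].astype(int)
    cv2.imwrite("pics/g%d.png"%int(s["time_s"]*100),cv2.resize(c["frame"][max(0,v-60):v+50,max(0,u-70):u+80,::-1],None,fx=5,fy=5,interpolation=cv2.INTER_CUBIC)); print("pics/g%d.png"%int(s["time_s"]*100))
E
python3 - <<'E'
from h import *
gripcheck(); print(pack())
E
```

```text
time_s: 3.3
eef_pos: [548.4, -133.4, 24.8]
ee_rot: [-0.59, 0.59, -0.391, 0.39]
force: [0.1, -0.5, -0.5]
grip_width: 0.303
TCP [ 548.4 -133.4   24.8] lowest finger z [51.9 52.2 52.3 52.4 52.9 53.1] tool x -41.9 43.9
pics/g330.png
(array([ 616.83508301, -126.85868835]), np.float64(0.2596652237121979), (59.69477844238281, 90.24463653564453), 1327, array([-177.50801182,   11.49735045]))
```

View pics/g330.png

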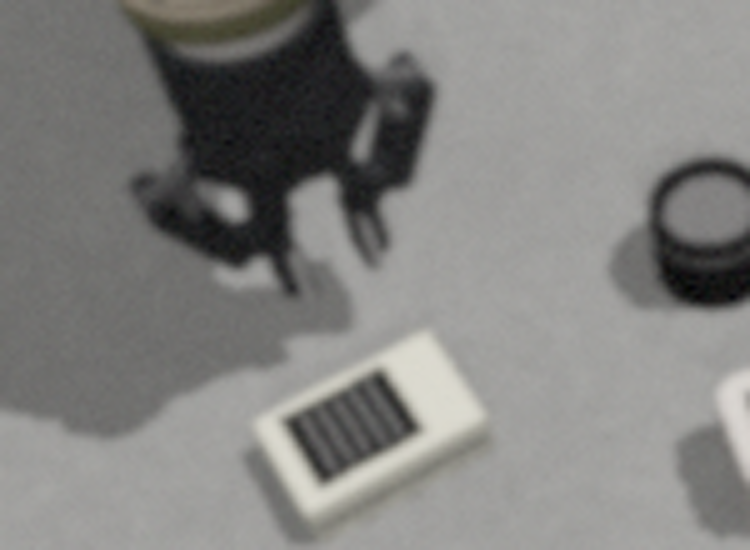

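```bash
python3 -m handwheel '[{"delta_pos":[0,0.5,0],"twist":[0,0,0],"jaw":0.3},{"delta_pos":[0,1,0],"twist":[0,0,0],"jaw":0.3},{"delta_pos":[0,1.5,0],"twist":[0,0,0],"jaw":0.3},{"delta_pos":[0,2,0],"twist":[0,0,0],"jaw":0.3},{"delta_pos":[0,2.4,0],"twist":[0,0,0],"jaw":0.3},{"delta_pos":[0,2.8,0],"twist":[0,0,0],"jaw":0.3},{"delta_pos":[0,3.1,0],"twist":[0,0,0],"jaw":0.3},{"delta_pos":[0,3.3,0],"twist":[0,0,0],"jaw":0.3},{"delta_pos":[0,3.3,0],"twist":[0,0,0],"jaw":0.3},{"delta_pos":[0,3.3,0],"twist":[0,0,0],"jaw":0.3}]'
python3 - <<'E'
from h import *
gripcheck()
E
```

```text
time_s: 4.23
eef_pos: [548.9, -134.7, -7.7]
ee_rot: [0.589, -0.589, 0.391, -0.391]
force: [0.1, -0.4, 0.2]
grip_width: 0.3
TCP [ 548.9 -134.7   -7.7] lowest finger z [16.8 17.3 17.4 17.5 18.9 19.6] tool x -41.7 44.7
pics/g423.png
```

View pics/g423.png

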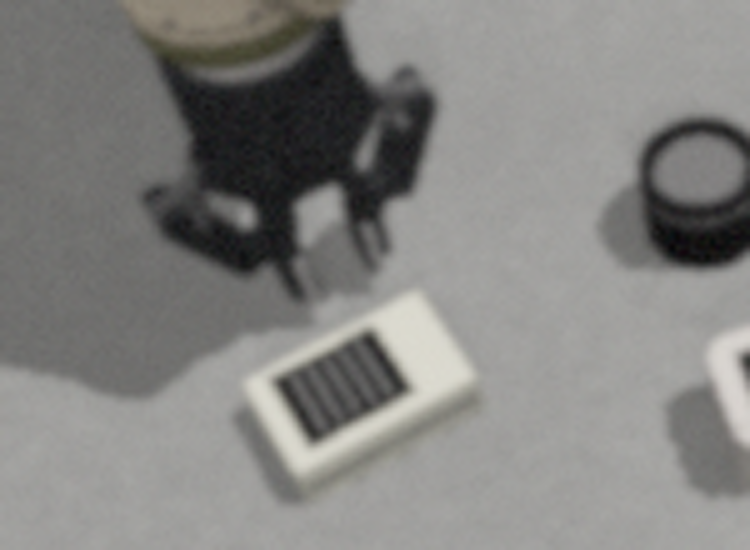

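```bash
python3 -m handwheel '[{"delta_pos":[0,0.1,0.4],"twist":[0,0,0],"jaw":0.3},{"delta_pos":[0,0.3,0.8],"twist":[0,0,0],"jaw":0.3},{"delta_pos":[0,0.3,1.2],"twist":[0,0,0],"jaw":0.3},{"delta_pos":[0,0.3,1.6],"twist":[0,0,0],"jaw":0.3},{"delta_pos":[0,0.3,1.9],"twist":[0,0,0],"jaw":0.3},{"delta_pos":[0,0.3,2.1],"twist":[0,0,0],"jaw":0.3},{"delta_pos":[0,0.3,2.2],"twist":[0,0,0],"jaw":0.3},{"delta_pos":[0,0.3,2.2],"twist":[0,0,0],"jaw":0.3},{"delta_pos":[0,0.3,2.2],"twist":[0,0,0],"jaw":0.3},{"delta_pos":[0,0.3,2.2],"twist":[0,0,0],"jaw":0.3}]'
python3 - <<'E'
from h import *
gripcheck(); s,p,R=tool()
pc=pack(); print(pc)
h=PSI+pc[1]; u=np.array([np.cos(h),np.sin(h)]); v=np.array([-u[1],u[0]]); d=p[:2]-pc[0]; print("tool in pack",d@u,d@v)
z=R.as_matrix()[:,2]; print("yaw err",np.arctan2(z[1],z[0])+np.pi/2-h)
E
```

```text
time_s: 5.12
eef_pos: [569.0, -126.2, -10.7]
ee_rot: [-0.589, 0.589, -0.391, 0.391]
force: [-0.4, 0.5, 0.4]
grip_width: 0.299
TCP [ 569.  -126.2  -10.7] lowest finger z [15.9 17.  19.3 19.8 20.1 21.7] tool x -42.7 44.2
pics/g511.png
(array([615.03649902, -98.01221466]), np.float64(1.1692507832187577), (47.6925048828125, 86.10447692871094), 651, array([-148.67884913,    9.43984539]))
tool in pack 36.89809327607984 39.37487668675502
yaw err -0.9041084332460063
```

Run:
```python
from h import *
for n in ("top","wrist"):
    c=cam(n); cv2.imwrite(f"pics/{n}512.png",c["frame"][:,:,::-1])
```

```text
(no output)
```

View pics/g511.png

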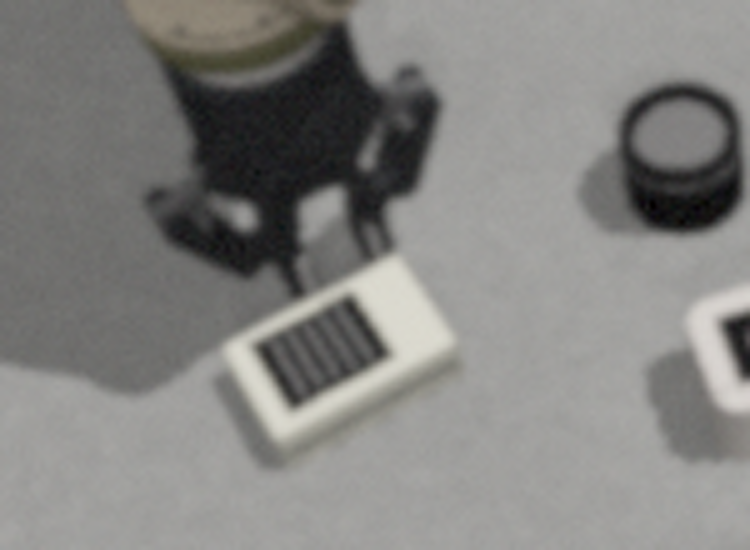

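View pics/wrist512.png

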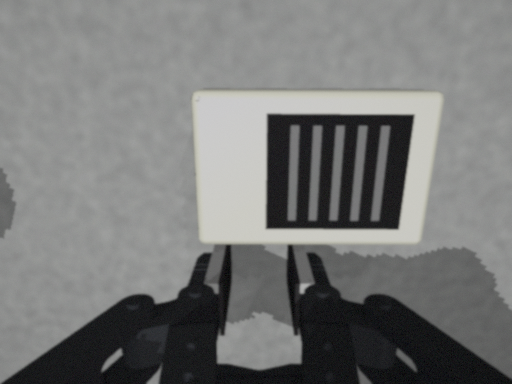

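View pics/top512.png

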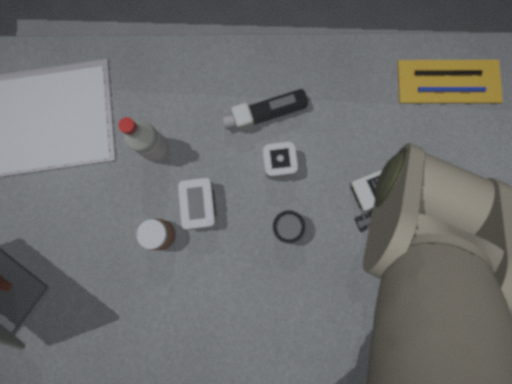

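```bash
python3 -m handwheel '[{"delta_pos":[0,0,0.1],"twist":[0,0,0],"jaw":0.3},{"delta_pos":[-0.04,0,0.36],"twist":[0,0.04,0],"jaw":0.3},{"delta_pos":[-0.07,0,0.62],"twist":[0,0.08,0],"jaw":0.3},{"delta_pos":[-0.08,0,0.89],"twist":[0,0.12,0],"jaw":0.3},{"delta_pos":[-0.09,0,1.15],"twist":[0,0.16,0],"jaw":0.3},{"delta_pos":[-0.09,0,1.41],"twist":[0,0.2,0],"jaw":0.3},{"delta_pos":[-0.07,0,1.68],"twist":[0,0.24,0],"jaw":0.3},{"delta_pos":[-0.06,0,1.81],"twist":[0,0.26,0],"jaw":0.3},{"delta_pos":[-0.06,0,1.81],"twist":[0,0.26,0],"jaw":0.3},{"delta_pos":[-0.06,0,1.81],"twist":[0,0.26,0],"jaw":0.3}]'
python3 - <<'E'
from h import *
c=cam("wrist"); W=cloud(c); print(pack(W,ctr=(615,-130)))
c=cam("scene"); W=cloud(c); print(pack(W,ctr=(615,-130)))
c=cam("wrist");cv2.imwrite(f"pics/wrist6.png",c["frame"][:,:,::-1])
E
```

```text
time_s: 6.15
eef_pos: [585.7, -118.6, -10.7]
ee_rot: [0.534, -0.534, 0.464, -0.464]
force: [-0.6, -0.1, -0.5]
grip_width: 0.304
(array([ 619.4418335, -130.58638  ]), np.float64(0.06167484273621082), (83.17935943603516, 90.91065979003906), 36788, array([-181.54954019,    9.410036  ]))
(array([ 619.95892334, -133.54400635]), np.float64(0.0521343510918677), (82.84236907958984, 90.61925506591797), 946, array([-184.5496786 ,    9.29127156]))
```

View pics/wrist6.png

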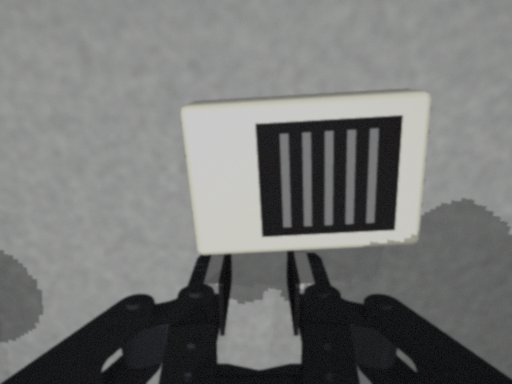

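```bash
python3 -m handwheel '[{"delta_pos":[0,0,-0.6],"twist":[0,0,0],"jaw":0.3},{"delta_pos":[0,0,-1.2],"twist":[0,0,0],"jaw":0.3},{"delta_pos":[0,0,-1.8],"twist":[0,0,0],"jaw":0.3},{"delta_pos":[0,0,-2.4],"twist":[0,0,0],"jaw":0.3},{"delta_pos":[0,0,-3],"twist":[0,0,0],"jaw":0.3},{"delta_pos":[0,0,-3],"twist":[0,0,0],"jaw":0.3},{"delta_pos":[0,0,-3],"twist":[0,0,0],"jaw":0.3},{"delta_pos":[0,0,-3],"twist":[0,0,0],"jaw":0.3},{"delta_pos":[0,0,-3],"twist":[0,0,0],"jaw":0.3},{"delta_pos":[0,0,-3],"twist":[0,0,0],"jaw":0.3}]'
python3 - <<'E'
from h import *
for n in ("wrist","scene"):
    c=cam(n); W=cloud(c); print(n,pack(W,ctr=(617,-133)))
    if n=="wrist": cv2.imwrite(f"pics/wrist7.png",c["frame"][:,:,::-1])
E
```

```text
time_s: 7.13
eef_pos: [556.0, -122.7, -10.7]
ee_rot: [0.534, -0.533, 0.464, -0.464]
force: [-0.2, -0.0, -0.1]
grip_width: 0.301
wrist (array([ 630.78070068, -128.94137573]), np.float64(0.061530266378533094), (60.443546295166016, 90.00829315185547), 44307, array([-181.42862205,   -2.04689757]))
scene (array([ 631.2802124 , -131.94963074]), np.float64(0.07495148307382604), (61.63917922973633, 90.32059478759766), 925, array([-184.47659849,   -2.14150058]))
```

View pics/wrist7.png

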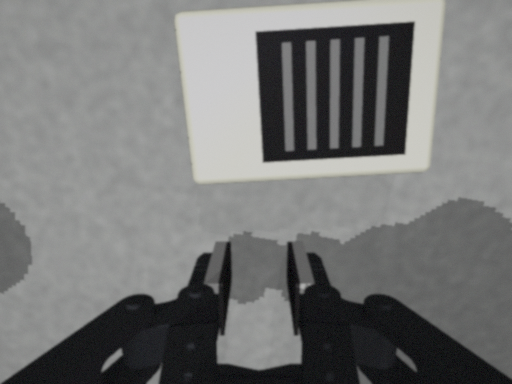

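```bash
python3 - <<'E'
from h import *
print(delta([644.4,-198.6,60],1.764))
E
python3 -m handwheel '[{"delta_pos":[0,-2,0],"twist":[0,0,0],"jaw":0.25},{"delta_pos":[0,-4,0],"twist":[0,0,0],"jaw":0.25},{"delta_pos":[0,-7,0],"twist":[0,-0.12,0],"jaw":0.25},{"delta_pos":[1,-7,1],"twist":[0,-0.24,0],"jaw":0.25},{"delta_pos":[2,-7,2],"twist":[0,-0.36,0],"jaw":0.25},{"delta_pos":[3,-7,3],"twist":[0,-0.48,0],"jaw":0.25},{"delta_pos":[4,-7,4],"twist":[0,-0.6,0],"jaw":0.25},{"delta_pos":[5,-7,5],"twist":[0,-0.72,0],"jaw":0.25},{"delta_pos":[6,-7,6],"twist":[0,-0.84,0],"jaw":0.25},{"delta_pos":[7,-7,7],"twist":[0,-0.96,0],"jaw":0.25}]'
python3 - <<'E'
from h import *
print(delta([644.4,-198.6,-10],1.764))
E
```

```text
(array([ 8.74, -7.08,  7.71]), array([ 0.    , -1.6251, -0.    ]))
time_s: 8.07
eef_pos: [635.4, -182.7, 59.2]
ee_rot: [0.688, -0.688, 0.163, -0.163]
force: [-0.6, -0.5, 0.0]
grip_width: 0.252
(array([ 1.52,  6.91, -1.02]), array([-1.000e-04, -6.592e-01, -2.000e-04]))
```

```bash
python3 -m handwheel '[{"delta_pos":[0.7,0,-0.5],"twist":[0,-0.12,0],"jaw":0.25},{"delta_pos":[1.52,0,-1.02],"twist":[0,-0.24,0],"jaw":0.25},{"delta_pos":[1.52,0,-1.02],"twist":[0,-0.36,0],"jaw":0.25},{"delta_pos":[1.52,0,-1.02],"twist":[0,-0.48,0],"jaw":0.25},{"delta_pos":[1.52,1,-1.02],"twist":[0,-0.6,0],"jaw":0.25},{"delta_pos":[1.52,2.5,-1.02],"twist":[0,-0.659,0],"jaw":0.25},{"delta_pos":[1.52,4,-1.02],"twist":[0,-0.659,0],"jaw":0.25},{"delta_pos":[1.52,5.5,-1.02],"twist":[0,-0.659,0],"jaw":0.25},{"delta_pos":[1.52,6.9,-1.02],"twist":[0,-0.659,0],"jaw":0.25},{"delta_pos":[1.52,6.9,-1.02],"twist":[0,-0.659,0],"jaw":0.25}]'
cat >> h.py <<'E'
def look(ctr,cams=("wrist",),tag=""):
    s,p,R=tool(); z=R.as_matrix()[:,2]; ty=np.arctan2(z[1],z[0]); print("tcp",p.round(1),"st",w2s(p).round(1),"yaw rel",(ty-PSI).round(3),"F",s["force"].round(1))
    for n in cams:
        c=cam(n); W=cloud(c); pc=pack(W,ctr); h=PSI+pc[1]; u=np.array([np.cos(h),np.sin(h)]); v=np.array([-u[1],u[0]]); d=p[:2]-pc[0]
        print(n,"pack w",pc[0].round(1),"rel",pc[1].round(3),"size",np.round(pc[2],1),"st",pc[4].round(1),"tool in pack",(d@u).round(1),(d@v).round(1))
        cv2.imwrite(f"pics/{n}{tag}.png",c["frame"][:,:,::-1])
E
python3 - <<'E'
from h import *
look((631,-129),("wrist","scene","top"),"a")
E
```

```text
time_s: 8.9
eef_pos: [642.2, -197.6, -13.0]
ee_rot: [0.705, -0.703, -0.064, 0.068]
force: [-0.7, 0.5, -1.8]
grip_width: 0.249
tcp [ 642.2 -197.6  -13. ] st [-251.    -4.3] yaw rel 0.053 F [-0.7  0.5 -1.8]
wrist pack w [ 633.2 -141.7] rel 0.059 size [60.5 95.6] st [-194.4   -2.7] tool in pack -56.5 1.8
scene pack w [ 632.1 -138.6] rel 0.072 size [ 61.  103.7] st [-191.1   -2.1] tool in pack -59.8 2.1
top pack w [ 630.2 -136.2] rel 0.063 size [ 59.9 103.7] st [-188.6   -0.5] tool in pack -62.5 0.1
```

View pics/wrista.png

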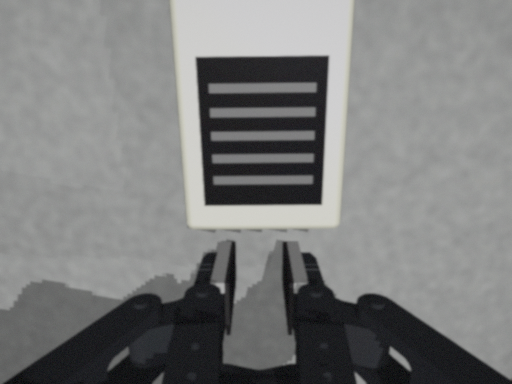

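View pics/topa.png

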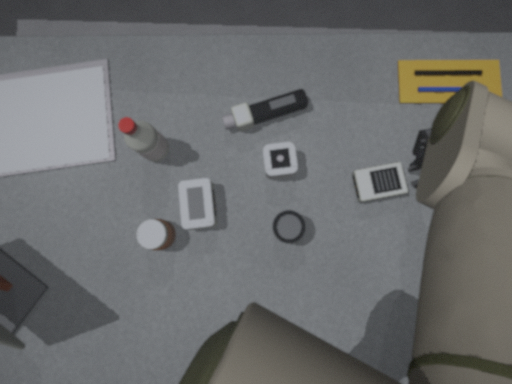

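```bash
cat >> h.py <<'E'
def pack(c,ctr):
    W=cloud(c); g=c["frame"].min(-1); 
    thr=np.percentile(g[(np.abs(W[...,2]-30)<4)&(np.hypot(W[...,0]-ctr[0],W[...,1]-ctr[1])<40)],90)*0.75
    W=W.copy(); W[g<thr]=np.nan
    for _ in range(4):
        p=topfit(W,ctr,58,30); r=cv2.minAreaRect(p); ctr=r[0]
    (c_,(a,b),ang)=r; ang=np.deg2rad(ang); yaw=ang if a>b else ang+np.pi/2
    rel=(yaw-PSI+np.pi/2)%np.pi-np.pi/2
    return np.array(c_),rel,(a,b),len(p),w2s(c_)
def look(ctr,cams=("top",),tag=""):
    s,p,R=tool(); z=R.as_matrix()[:,2]; ty=np.arctan2(z[1],z[0]); print("tcp",p.round(1),"st",w2s(p).round(1),"yaw rel",(ty-PSI).round(3),"F",s["force"].round(1))
    for n in cams:
        c=cam(n); pc=pack(c,ctr); h=PSI+pc[1]; u=np.array([np.cos(h),np.sin(h)]); v=np.array([-u[1],u[0]]); d=p[:2]-pc[0]
        print(n,"pack w",pc[0].round(1),"rel",pc[1].round(3),"size",np.round(pc[2],1),"st",pc[4].round(1),"tool in pack",(d@u).round(1),(d@v).round(1))
        cv2.imwrite(f"pics/{n}{tag}.png",c["frame"][:,:,::-1])
E
python3 - <<'E'
from h import *
look((631,-129),("wrist","scene","top"),"b")
E
```

```text
tcp [ 644.2 -198.6   -9. ] st [-252.2   -6.1] yaw rel 0.053 F [ 0.2 -0.5  0.1]
wrist pack w [ 632.1 -134.3] rel 0.062 size [59.8 79.5] st [-187.    -2.7] tool in pack -65.4 0.6
scene pack w [ 631.  -131.6] rel 0.068 size [60.5 89.6] st [-184.1   -1.9] tool in pack -68.3 0.4
top pack w [ 629.2 -130.1] rel 0.058 size [59.5 89.6] st [-182.4   -0.3] tool in pack -70.1 -1.8
```

```bash
python3 -m handwheel '[{"delta_pos":[0,0,0.5],"twist":[0,0,0],"jaw":0.25},{"delta_pos":[0,0,1.0],"twist":[0,0,0],"jaw":0.25},{"delta_pos":[0,0,1.4],"twist":[0,0,0],"jaw":0.25},{"delta_pos":[0,0,1.8],"twist":[0,0.01,0],"jaw":0.25},{"delta_pos":[0.01,0,2.3],"twist":[0,0.02,0],"jaw":0.25},{"delta_pos":[0.02,0,2.8],"twist":[0,0.03,0],"jaw":0.25},{"delta_pos":[0.05,0,3.3],"twist":[0,0.04,0],"jaw":0.25},{"delta_pos":[0.08,0,3.8],"twist":[0,0.05,0],"jaw":0.25},{"delta_pos":[0.1,0,4.2],"twist":[0,0.055,0],"jaw":0.25},{"delta_pos":[0.1,0,4.2],"twist":[0,0.055,0],"jaw":0.25}]'
python3 - <<'E'
from h import *
look((626,-100),("wrist","scene","top"),"c")
E
```

```text
time_s: 10.03
eef_pos: [637.0, -155.9, -9.6]
ee_rot: [0.706, -0.705, -0.047, 0.047]
force: [-0.1, -0.1, -0.2]
grip_width: 0.247
tcp [ 637.  -155.9   -9.6] st [-208.9   -4.6] yaw rel -0.001 F [-0.1 -0.1 -0.2]
wrist pack w [630.1 -98.8] rel 0.002 size [59.7 89.5] st [-151.5   -5.4] tool in pack -57.5 0.9
scene pack w [ 629.6 -101.6] rel 0.002 size [61.1 88.9] st [-154.1   -4.5] tool in pack -54.8 0.0
top pack w [ 628.4 -100.6] rel 0.004 size [59.4 89.9] st [-153.    -3.4] tool in pack -55.9 -0.9
```

View pics/wristc.png

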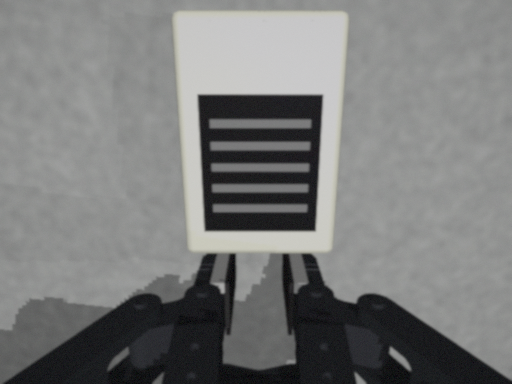

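```bash
python3 -m handwheel '[{"delta_pos":[-0.04,0,0.6],"twist":[0,0,0],"jaw":0.25},{"delta_pos":[-0.09,0,1.3],"twist":[0,0,0],"jaw":0.25},{"delta_pos":[-0.13,0,2.0],"twist":[0,0,0],"jaw":0.25},{"delta_pos":[-0.17,0,2.7],"twist":[0,0,0],"jaw":0.25},{"delta_pos":[-0.22,0,3.4],"twist":[0,0,0],"jaw":0.25},{"delta_pos":[-0.26,0,4.1],"twist":[0,0,0],"jaw":0.25},{"delta_pos":[-0.3,0,4.8],"twist":[0,0,0],"jaw":0.25},{"delta_pos":[-0.34,0,5.4],"twist":[0,0,0],"jaw":0.25},{"delta_pos":[-0.38,0,6.0],"twist":[0,0,0],"jaw":0.25},{"delta_pos":[-0.38,0,6.0],"twist":[0,0,0],"jaw":0.25}]'
python3 - <<'E'
from h import *
look((619,-42),("wrist","scene","top"),"d")
E
```

```text
time_s: 11.02
eef_pos: [625.1, -96.6, -9.6]
ee_rot: [0.706, -0.705, -0.047, 0.047]
force: [0.4, 0.7, -0.1]
grip_width: 0.252
tcp [625.1 -96.6  -9.6] st [-148.6   -0.7] yaw rel -0.001 F [ 0.4  0.7 -0.1]
wrist pack w [618.6 -39.2] rel -0.001 size [59.6 89.3] st [-90.8  -2. ] tool in pack -57.8 1.2
scene pack w [618.1 -42. ] rel 0.001 size [61.5 89. ] st [-93.6  -1.1] tool in pack -55.0 0.4
top pack w [616.1 -35.4] rel -0.003 size [59.3 79.1] st [-86.8   0.1] tool in pack -61.8 -1.0
```

View pics/topd.png

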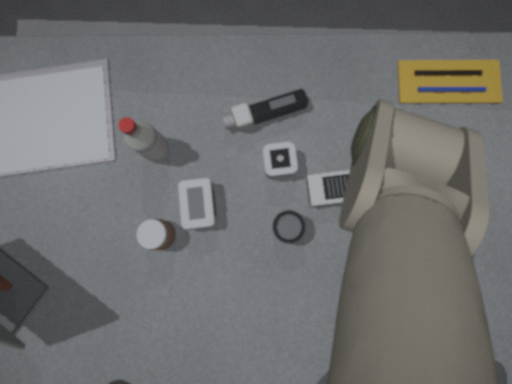

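View pics/wristd.png

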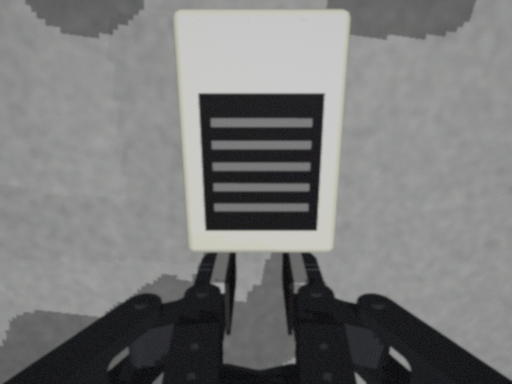

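```bash
python3 -m handwheel '[{"delta_pos":[0,0,0.5],"twist":[0,0,0],"jaw":0.25},{"delta_pos":[0,0,1.0],"twist":[0,0,0],"jaw":0.25},{"delta_pos":[0,0,1.5],"twist":[0,0,0],"jaw":0.25},{"delta_pos":[0,0,2.0],"twist":[0,0,0],"jaw":0.25},{"delta_pos":[0,0,2.5],"twist":[0,0,0],"jaw":0.25},{"delta_pos":[0,0,3.0],"twist":[0,0,0],"jaw":0.25},{"delta_pos":[0,0,3.5],"twist":[0,0,0],"jaw":0.25},{"delta_pos":[0,0,4.0],"twist":[0,0,0],"jaw":0.25},{"delta_pos":[0,0,4.4],"twist":[0,0,0],"jaw":0.25},{"delta_pos":[0,0,4.4],"twist":[0,0,0],"jaw":0.25}]'
python3 - <<'E'
from h import *
look((611,3),("wrist","scene","top"),"e")
E
```

```text
time_s: 12.0
eef_pos: [619.3, -53.3, -9.7]
ee_rot: [0.706, -0.705, -0.047, 0.047]
force: [-0.1, 0.5, 0.6]
grip_width: 0.25
tcp [619.3 -53.3  -9.7] st [-104.9   -0.8] yaw rel -0.001 F [-0.1  0.5  0.6]
wrist pack w [613.    3.8] rel -0.005 size [59.7 89.4] st [-47.5  -2.1] tool in pack -57.4 1.0
scene pack w [612.6   1.1] rel 0.004 size [59.7 88.9] st [-50.1  -1.4] tool in pack -54.8 0.8
top pack w [609.2  16.4] rel -0.006 size [59.  61.3] st [-34.5   0. ] tool in pack -70.4 -1.2
```

View pics/wriste.png

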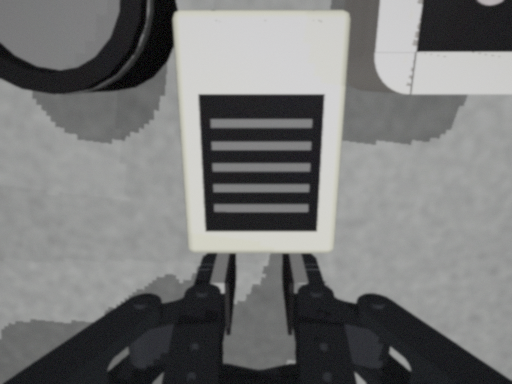

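View pics/scenee.png

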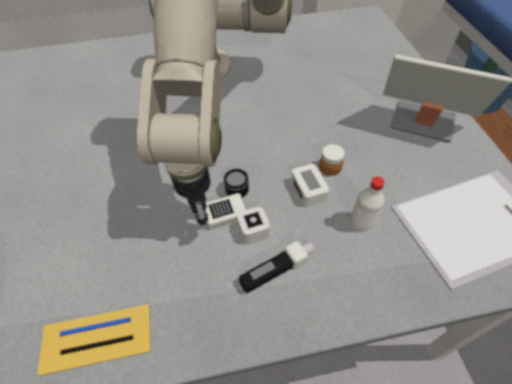

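Run:
```python
from h import *
c=cam("wrist"); W=cloud(c); P=W.reshape(-1,3); P=P[np.isfinite(P[:,0])]
s=(P[:,:2]-G)@np.c_[XS,YS]
top=(P[:,2]>42)&(P[:,2]<50)
h=s[top&(s[:,1]>20)&(s[:,1]<100)&(np.abs(s[:,0])<40)]; b=s[top&(s[:,1]<-20)&(np.abs(s[:,0])<40)]
for n,q in(("holder",h),("box",b)):
    print(n,len(q),"x",q[:,0].min().round(1),q[:,0].max().round(1),"y",q[:,1].min().round(1),q[:,1].max().round(1))
# holder side points and inner y by x-slices
m=(P[:,2]>15)&(P[:,2]<46)
for a in range(-30,20,6):
    k=m&(s[:,0]>=a)&(s[:,0]<a+6); L=s[k&(s[:,1]>31)&(s[:,1]<80),1]; R=s[k&(s[:,1]<-31),1]
    print(a,np.round(np.percentile(L,2),1) if len(L) else None,np.round(np.percentile(R,98),1) if len(R) else None)
pc=pack(c,(613,4)); print(pc)
# circle fit to outer rim edge of holder (nearest-x edge)
import scipy.optimize as so
pts=[]
for yy in np.arange(45,80,3):
    q=h[(np.abs(h[:,1]-yy)<1.5)]
    if len(q): pts.append((q[:,0].min(),yy))
pts=np.array(pts); 
r=so.least_squares(lambda t:np.hypot(pts[:,0]-t[0],pts[:,1]-t[1])-30,[0,63]); print("holder c",r.x,np.abs(r.fun).max())
pts=[]
for yy in np.arange(-80,-50,4):
    q=b[(np.abs(b[:,1]-yy)<2)]
    if len(q): pts.append((yy,q[:,0].min()))
print(np.round(pts,1).tolist())
```

```text
holder 4650 x -29.1 -4.0 y 31.9 77.5
box 12416 x -29.3 -4.2 y -77.7 -34.7
-30 45.2 -37.5
-24 38.9 -35.3
-18 35.0 -34.9
-12 32.7 -34.9
-6 31.8 -35.0
0 31.5 -35.0
6 None None
12 None None
18 None None
(array([612.95379639,   3.92601395]), np.float64(-0.0014630974265219532), (59.67567443847656, 89.63119506835938), 22724, array([-47.37064434,  -2.06614199]))
holder c [ 0.78973377 60.86171073] 0.4836734373171936
[[-76.0, -29.3], [-72.0, -29.3], [-68.0, -29.3], [-64.0, -29.3], [-60.0, -29.3], [-56.0, -29.3], [-52.0, -29.3]]
```

```bash
python3 -m handwheel '[{"delta_pos":[0,0,0.5],"twist":[0,0,0],"jaw":0.25},{"delta_pos":[0,0,1.0],"twist":[0,0,0],"jaw":0.25},{"delta_pos":[0,0,1.5],"twist":[0,0,0],"jaw":0.25},{"delta_pos":[0,0,2.1],"twist":[0,0,0],"jaw":0.25},{"delta_pos":[0,0,2.7],"twist":[0,0,0],"jaw":0.25},{"delta_pos":[0,0,3.3],"twist":[0,0,0],"jaw":0.25},{"delta_pos":[0,0,3.9],"twist":[0,0,0],"jaw":0.25},{"delta_pos":[0,0,4.4],"twist":[0,0,0],"jaw":0.25},{"delta_pos":[0,0,4.8],"twist":[0,0,0],"jaw":0.25},{"delta_pos":[0,0,4.8],"twist":[0,0,0],"jaw":0.25}]'
python3 - <<'E'
from h import *
look((605,51),("wrist","scene"),"f")
gripcheck()
E
```

```text
time_s: 13.03
eef_pos: [613.1, -5.7, -9.6]
ee_rot: [0.706, -0.705, -0.047, 0.047]
force: [-0.6, 0.3, -0.7]
grip_width: 0.249
tcp [613.1  -5.7  -9.6] st [-57.   -0.9] yaw rel -0.001 F [-0.6  0.3 -0.7]
wrist pack w [606.7  51.8] rel -0.005 size [59.7 89.5] st [ 0.9 -2.2] tool in pack -57.8 1.0
scene pack w [606.6  49.2] rel 0.0 size [59.8 88.2] st [-1.7 -1.8] tool in pack -55.3 0.9
TCP [613.2  -6.5  -9.6] lowest finger z [ 6.1  9.2  9.3 10.  10.2 10.9] tool x -16.9 41.6
pics/g1313.png
```

View pics/wristf.png

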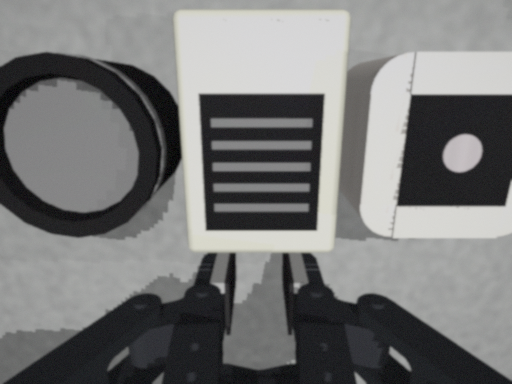

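```bash
python3 -m handwheel '[{"delta_pos":[0,0,0.4],"twist":[0,0,0],"jaw":0.25},{"delta_pos":[0,0,0.9],"twist":[0,0,0],"jaw":0.25},{"delta_pos":[0,0,1.4],"twist":[0,0,0],"jaw":0.25},{"delta_pos":[0,0,1.9],"twist":[0,0,0],"jaw":0.25},{"delta_pos":[0,0,2.4],"twist":[0,0,0],"jaw":0.25},{"delta_pos":[0,0,2.9],"twist":[0,0,0],"jaw":0.25},{"delta_pos":[0,0,3.4],"twist":[0,0,0],"jaw":0.25},{"delta_pos":[0,0,3.9],"twist":[0,0,0],"jaw":0.25},{"delta_pos":[0,0,4.3],"twist":[0,0,0],"jaw":0.25},{"delta_pos":[0,0,4.3],"twist":[0,0,0],"jaw":0.25}]'
python3 - <<'E'
from h import *
look((600,94),("wrist","scene"),"h")
E
```

```text
time_s: 14.02
eef_pos: [607.3, 36.9, -9.7]
ee_rot: [0.706, -0.705, -0.047, 0.047]
force: [0.3, -0.2, 0.8]
grip_width: 0.249
tcp [607.3  36.9  -9.7] st [-13.9  -0.9] yaw rel -0.001 F [ 0.3 -0.2  0.8]
wrist pack w [601.   94.1] rel -0.003 size [59.7 89.4] st [43.6 -2.2] tool in pack -57.5 1.2
scene pack w [599.7  92.5] rel -0.025 size [61.6 86.7] st [42.2 -0.7] tool in pack -56.1 -1.6
```

View pics/wristh.png

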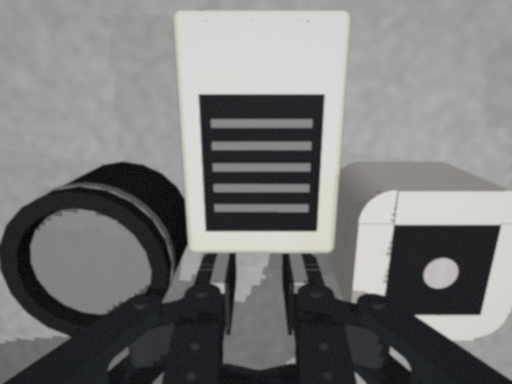

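View pics/sceneh.png

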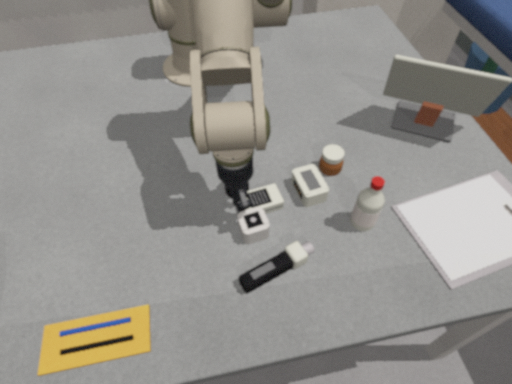

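```bash
python3 -m handwheel '[{"delta_pos":[0,0,0.4],"twist":[0,0,0],"jaw":0.25},{"delta_pos":[0,0,0.9],"twist":[0,0,0],"jaw":0.25},{"delta_pos":[0,0,1.4],"twist":[0,0,0],"jaw":0.25},{"delta_pos":[0,0,1.9],"twist":[0,0,0],"jaw":0.25},{"delta_pos":[0,0,2.4],"twist":[0,0,0],"jaw":0.25},{"delta_pos":[0,0,2.9],"twist":[0,0,0],"jaw":0.25},{"delta_pos":[0,0,3.4],"twist":[0,0,0],"jaw":0.25},{"delta_pos":[0,0,3.8],"twist":[0,0,0],"jaw":0.25},{"delta_pos":[0,0,4.0],"twist":[0,0,0],"jaw":0.25},{"delta_pos":[0,0,4.0],"twist":[0,0,0],"jaw":0.25}]'
python3 - <<'E'
from h import *
look((594,134),("wrist","scene"),"i")
c=cam("scene"); cv2.imwrite("pics/si.png",cv2.resize(c["frame"][130:260,200:360,::-1],None,fx=4.5,fy=4.5,interpolation=cv2.INTER_CUBIC))
c=cam("wrist"); W=cloud(c); P=W.reshape(-1,3); P=P[np.isfinite(P[:,0])]
s=(P[:,:2]-G)@np.c_[XS,YS]; b=s[(P[:,2]>37)&(s[:,0]>115)]; print(len(b))
if len(b): print(b.min(0),b.max(0))
E
```

```text
time_s: 14.95
eef_pos: [602.2, 76.2, -9.7]
ee_rot: [0.706, -0.705, -0.047, 0.047]
force: [-0.2, 0.0, -0.3]
grip_width: 0.249
tcp [602.2  76.2  -9.7] st [25.7 -1. ] yaw rel -0.001 F [-0.2  0.  -0.3]
wrist pack w [595.8 133.2] rel -0.006 size [59.9 89.3] st [83.  -2.3] tool in pack -57.4 0.9
scene pack w [595.6 130.4] rel 0.006 size [60.4 88.4] st [80.3 -1.7] tool in pack -54.6 1.0
0
```

View pics/wristi.png

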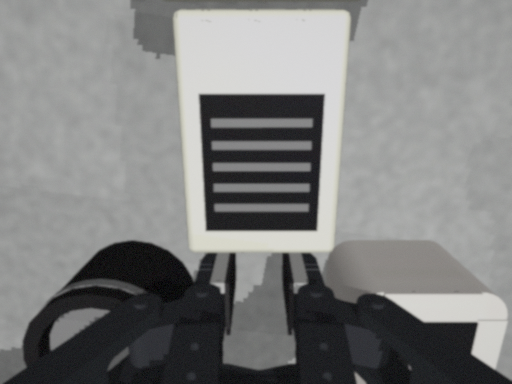

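View pics/si.png

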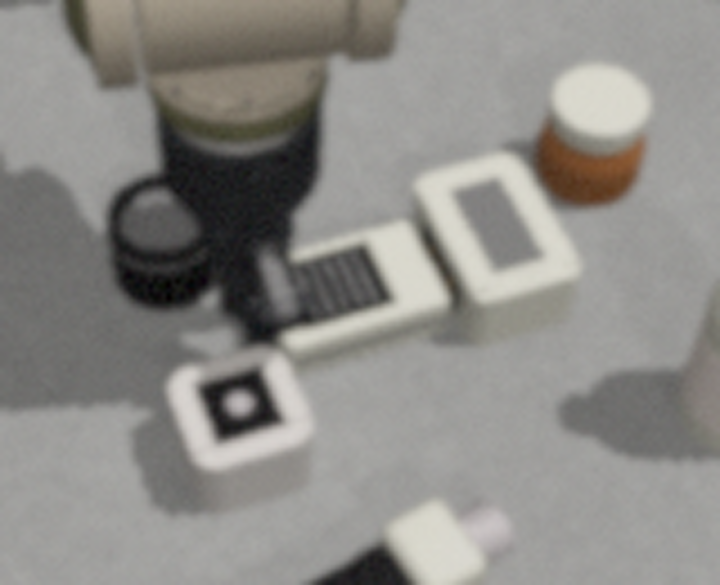

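```bash
python3 -m handwheel '[{"delta_pos":[0,0,0.1],"twist":[0,0,0],"jaw":0.25},{"delta_pos":[0,0,0.2],"twist":[0,0,0],"jaw":0.25},{"delta_pos":[0,0,0.3],"twist":[0,0,0],"jaw":0.25},{"delta_pos":[0,0,0.4],"twist":[0,0,0],"jaw":0.25},{"delta_pos":[0,0,0.45],"twist":[0,0,0],"jaw":0.25},{"delta_pos":[0,0,0.5],"twist":[0,0,0],"jaw":0.25},{"delta_pos":[0,0,0.55],"twist":[0,0,0],"jaw":0.25},{"delta_pos":[0,0,0.6],"twist":[0,0,0],"jaw":0.25},{"delta_pos":[0,0,0.65],"twist":[0,0,0],"jaw":0.25},{"delta_pos":[0,0,0.7],"twist":[0,0,0],"jaw":0.25}]'
python3 -c "
from rig import telemetry as t
s=t.sense();print(s['force'],s['eef_pos'])"
python3 -m handwheel '[{"delta_pos":[0,0,0.02],"twist":[0,0,0],"jaw":0.25},{"delta_pos":[0,0,0.04],"twist":[0,0,0],"jaw":0.25},{"delta_pos":[0,0,0.06],"twist":[0,0,0],"jaw":0.25},{"delta_pos":[0,0,0.08],"twist":[0,0,0],"jaw":0.25},{"delta_pos":[0,0,0.1],"twist":[0,0,0],"jaw":0.25},{"delta_pos":[0,0,0.1],"twist":[0,0,0],"jaw":0.25},{"delta_pos":[0,0,0.1],"twist":[0,0,0],"jaw":0.25},{"delta_pos":[0,0,0.1],"twist":[0,0,0],"jaw":0.25},{"delta_pos":[0,0,0.1],"twist":[0,0,0],"jaw":0.25},{"delta_pos":[0,0,0.1],"twist":[0,0,0],"jaw":0.25}]'
python3 - <<'E'
from h import *
look((594,140),("wrist","scene"),"j")
E
```

```text
time_s: 15.98
eef_pos: [601.4, 82.5, -9.6]
ee_rot: [-0.706, 0.706, 0.047, -0.047]
force: [1.2, -2.6, 1.3]
grip_width: 0.246
[ 1.16415862 -2.64766632  1.26789991] [601.38469532  82.48548705  -9.63447599]
time_s: 16.82
eef_pos: [601.2, 83.5, -9.7]
ee_rot: [-0.706, 0.706, 0.047, -0.047]
force: [0.1, -2.0, 2.2]
grip_width: 0.247
tcp [601.2  83.5  -9.7] st [33.  -1.1] yaw rel -0.002 F [ 0.1 -2.   2.2]
wrist pack w [595.2 138.5] rel -0.002 size [59.7 85.7] st [88.4 -2.4] tool in pack -55.4 1.2
scene pack w [594.4 137.2] rel -0.009 size [61.1 87.4] st [87.2 -1.4] tool in pack -54.1 -0.2
```

View pics/wristj.png

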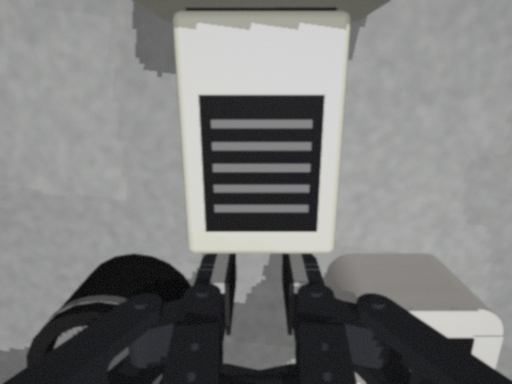

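```bash
python3 -m handwheel '[{"delta_pos":[0,0,0.02],"twist":[0,0,0],"jaw":0.25},{"delta_pos":[0,0,0.05],"twist":[0,0,0],"jaw":0.25},{"delta_pos":[0,0,0.08],"twist":[0,0,0],"jaw":0.25},{"delta_pos":[0,0,0.11],"twist":[0,0,0],"jaw":0.25},{"delta_pos":[0,0,0.14],"twist":[0,0,0],"jaw":0.25},{"delta_pos":[0,0,0.17],"twist":[0,0,0],"jaw":0.25},{"delta_pos":[0,0,0.2],"twist":[0,0,0],"jaw":0.25},{"delta_pos":[0,0,0.2],"twist":[0,0,0],"jaw":0.25},{"delta_pos":[0,0,0.2],"twist":[0,0,0],"jaw":0.25},{"delta_pos":[0,0,0.2],"twist":[0,0,0],"jaw":0.25}]'
python3 - <<'E'
from h import *
look((594,140),("wrist","scene"),"k")
E
```

```text
time_s: 17.75
eef_pos: [601.2, 84.1, -9.6]
ee_rot: [-0.705, 0.706, 0.047, -0.047]
force: [0.6, -10.2, 1.2]
grip_width: 0.251
tcp [601.2  84.1  -9.6] st [33.7 -1.1] yaw rel -0.001 F [  0.6 -10.2   1.2]
wrist pack w [595.2 138.9] rel -0.004 size [59.7 84.8] st [88.8 -2.4] tool in pack -55.1 1.1
scene pack w [594.4 137.1] rel -0.007 size [61.8 85.9] st [87.1 -1.4] tool in pack -53.4 -0.1
```

```bash
python3 -m handwheel '[{"delta_pos":[0,0,-0.3],"twist":[0,0,0],"jaw":0.25},{"delta_pos":[0,0,-0.6],"twist":[0,0,0],"jaw":0.25},{"delta_pos":[0,0,-1.0],"twist":[0,0,0],"jaw":0.25},{"delta_pos":[0,0,-1.4],"twist":[0,0,0],"jaw":0.25},{"delta_pos":[0,0,-1.7],"twist":[0,0,0],"jaw":0.25},{"delta_pos":[0,-1,-1.7],"twist":[0,0,0],"jaw":0.25},{"delta_pos":[0,-3,-1.7],"twist":[0,0,0],"jaw":0.25},{"delta_pos":[0,-6,-1.7],"twist":[0,0,0],"jaw":0.25},{"delta_pos":[0,-9,-1.7],"twist":[0,0,0],"jaw":0.25},{"delta_pos":[0,-12,-1.7],"twist":[0,0,0],"jaw":0.25}]'
python3 -m handwheel '[{"delta_pos":[0,-1,-3],"twist":[0,0,0],"jaw":0.25},{"delta_pos":[0,-2,-6],"twist":[0,0,0],"jaw":0.25},{"delta_pos":[0,-3,-9],"twist":[0,0,0],"jaw":0.25},{"delta_pos":[0,-3,-12],"twist":[0,0,0],"jaw":0.25},{"delta_pos":[0,-3,-15],"twist":[0,0,0],"jaw":0.25},{"delta_pos":[0,-3,-18],"twist":[0,0,0],"jaw":0.25},{"delta_pos":[0,-3,-21],"twist":[0,0,0],"jaw":0.25},{"delta_pos":[0,-3,-24],"twist":[0,0,0],"jaw":0.25},{"delta_pos":[0,-3,-24],"twist":[0,0,0],"jaw":0.25},{"delta_pos":[0,-3,-24],"twist":[0,0,0],"jaw":0.25}]'
python3 - <<'E'
from h import *
look((594,140),("top","scene"),"m")
c=cam("top"); W=cloud(c)
p=topfit(W,(582.5,214),60,43,4); r=cv2.minAreaRect(p); print("dock",r,w2s(r[0]))
for n,(u,v) in dict(gel=(127,126),jar=(152,234),hp=(280,107)).items(): print(n,W[v,u].round(1))
cv2.imwrite("pics/topmc.png",cv2.resize(c["frame"][70:270,100:420,::-1],None,fx=2.5,fy=2.5,interpolation=cv2.INTER_CUBIC))
E
```

```text
time_s: 18.68
eef_pos: [603.0, 68.8, 112.4]
ee_rot: [0.706, -0.706, -0.047, 0.047]
force: [0.7, 0.2, -0.1]
grip_width: 0.25
time_s: 19.52
eef_pos: [634.6, -170.4, 140.6]
ee_rot: [0.706, -0.706, -0.046, 0.046]
force: [0.4, 0.2, -0.8]
grip_width: 0.25
tcp [ 634.6 -170.4  140.6] st [-223.    -0.3] yaw rel -0.004 F [ 0.4  0.2 -0.8]
top pack w [596.7 140.5] rel -0.006 size [66.9 90.4] st [90.2 -4.1] tool in pack -313.3 2.0
scene pack w [594.6 137. ] rel 0.014 size [60.7 87.6] st [87.  -1.6] tool in pack -309.9 5.5
dock ((582.6790771484375, 214.045166015625), (90.02568054199219, 60.36405944824219), 7.636712551116943) [ 1.64908605e+02 -3.22181755e-02]
gel [694.  305.  149.7]
jar [524.3 284.9  60.1]
hp [771.4  58.3  34.5]
```

View pics/topmc.png

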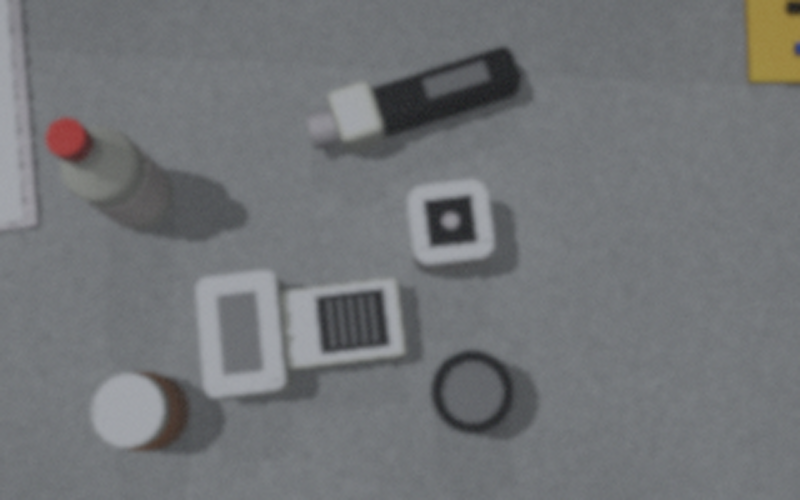

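Run:
```python
from h import *
W=cloud(cam("top")); P=W.reshape(-1,3); P=P[np.isfinite(P[:,0])]; s=(P[:,:2]-G)@np.c_[XS,YS]
k=(abs(P[:,2]-30)<3)&(s[:,0]>40)&(s[:,0]<128)&(abs(s[:,1])<40)
q=s[k].astype(np.float32)
print(cv2.minAreaRect(q[q[:,0]<120]),"rear x",np.percentile(q[:,0],1), [ (a,q[abs(q[:,0]-a)<8][:,1].min().round(1),q[abs(q[:,0]-a)<8][:,1].max().round(1)) for a in (60,80,100,115)], "z",np.median(P[k,2]))
print(abs(telemetry.sense()["dq"]).max()); print(ctrl.finish_job())
```

```text
((82.631103515625, 0.028667449951171875), (59.79336166381836, 74.7056884765625), 89.89837646484375) rear x 46.278683 [(60, np.float32(-29.8), np.float32(29.8)), (80, np.float32(-29.3), np.float32(29.6)), (100, np.float32(-29.4), np.float32(29.6)), (115, np.float32(-29.9), np.float32(29.3))] z 29.431533996623013
0.0031427560919397362
the job is handed in; nothing more can be done
None
```

The pack is flush and centred against the charger, it went through the gap, and I handed the job in at about 20 s. I first nudged it on its left side to straighten and centre it. I then pushed its rear end with both fingertips, part open, straight through the gap until the wrist force rose to about 10 N. Then I backed off, lifted clear and finished.

**Final position (top camera, station axes):**
- The pack's centre is about 90 mm beyond the gap point, against a target of 90 mm.
- It is about 0.0 mm off to the side.
- It is within 0.01 rad of square.
- Its top is at 29.4 mm, so it lies flat.

**Bystanders:** the gel bottle, jar and handpiece showed the same positions as at the start, to within about 2 mm. The arm was clear and still when I handed in.

**Checks that disagreed:**
- **Fingertip height:** the fingertips sat about 25 mm above the reported tool point. I worked from the camera measurement and pushed with the tool point reading about -10 mm in z.
- **Side push:** only one finger touched, so the pack straightened less than planned. The rear push corrected it.
- **Pack fits:** some were unreliable where the fingers or charger blocked the view. The first fit after backing off showed the pack 67 mm wide and 4 mm off to the side. Repeating it without the charger edge gave the 0.0 mm above. The scene and wrist cameras disagreed with the top camera by about 1 to 3 mm.

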